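# Square up the blanks and free the hold-down cap

## Task

Get the drilling job ready: first lay the loose aluminium blank flat and squarely on top of the pile of two and let go of it. Then take the cap off the hold-down post nearer the pile: its thread may be left- or right-handed, so find out by turning which way it loosens, then lift it off upright and finish while holding it still, well clear above the height of the post. Leave the other post's cap, the vice, the jar and the screwdriver alone.

Things in the scene. Friction and masses are not known exactly. Their poses are not given: they have to be found in the camera images.
- blank_loose: Aluminium blank, 96 mm (own x) by 60 mm (own y) by 12 mm thick, with a 40 mm round hole through its middle, 0.1 to 0.2 kg. Origin: centre of its underside, z up. Lies by itself on the bench.
- blank_mid: Aluminium blank, 96 mm (own x) by 60 mm (own y) by 12 mm thick, with a 40 mm round hole through its middle, 0.1 to 0.2 kg. Origin: centre of its underside, z up. Upper one of the pile; its top is 30 mm above the bench.
- blank_low: Aluminium blank, 96 mm (own x) by 60 mm (own y) by 12 mm thick, with a 40 mm round hole through its middle, 0.1 to 0.2 kg. Origin: centre of its underside, z up. Lower one of the pile, lying on the base plate.
- base_plate: Dark steel plate fixed to the bench, 125 mm (own x) by 92 mm by 6 mm, under the pile. Origin: centre of its underside. The post nearer to it (less than 0.30 m away; the other is farther) is the one to open.
- post_a: One of two like fixed hold-down posts, left or right at random, turned any way. Origin: centre of its foot on the bench, z up. Foot 70 mm across, 10 mm high; stem 18 mm across; its head (37 mm across, hidden under cap_a) tops out 60 mm above the bench. One post is right-handed (cap loosens counter-clockwise from above), the other left-handed; nothing shows which.
- post_b: One of two like fixed hold-down posts, left or right at random, turned any way. Origin: centre of its foot on the bench, z up. Foot 70 mm across, 10 mm high; stem 18 mm across; its head (37 mm across, hidden under cap_b) tops out 60 mm above the bench. One post is right-handed (cap loosens counter-clockwise from above), the other left-handed; nothing shows which.
- cap_a: Cap locked on post_a, 0.12-0.21 kg. Origin: centre of its lower rim, 40 mm above the bench when on. Dark steel skirt 51 mm across, 25 mm high; on it a round black knob 32 mm across, 30 mm high. Pointer rib on the skirt along own +x. Quarter-turn thread, no rise: turned 0.75 to 2.2 rad the loosening way it lifts straight off (21 mm clears it); the other way it stops after about 0.1 rad.
- cap_b: Cap locked on post_b, 0.12-0.21 kg. Origin: centre of its lower rim, 40 mm above the bench when on. Dark steel skirt 51 mm across, 25 mm high; on it a round black knob 32 mm across, 30 mm high. Pointer rib on the skirt along own +x. Quarter-turn thread, no rise: turned 0.75 to 2.2 rad the loosening way it lifts straight off (21 mm clears it); the other way it stops after about 0.1 rad.
- vice: Grey drill vice fixed to the bench, 120 mm by 80 mm, 52 mm high; stands on the side where the pile is not. Origin: centre of its underside. Not to be touched.
- jar: Small glass jar with a steel lid, 44 mm across, 55 mm high, loose, between the posts. Origin: centre of its underside. Leave alone.
- screwdriver: Black-handled screwdriver, 160 mm long, lying loose at the far side of the bench. Leave alone.
There are look-alikes about, which are no part of the job. What is shaped like the post_b but green or orange is not meant.

How it is judged:
On the way, in this order (a step that is already met when the one before it is completed fails the run):
1. the loose blank lies squarely on the pile, let go (horizontal distance between blank_loose and blank_mid below 0.006 m and angle between the x axis of blank_loose and the x axis of blank_mid, either way round below 0.1 rad and z of blank_loose in the frame of blank_mid between 0.01 and 0.014 m and horizontal distance between blank_mid and blank_low below 0.006 m and angle between the x axis of blank_mid and the x axis of blank_low, either way round below 0.1 rad and z of blank_mid in the frame of blank_low between 0.01 and 0.014 m and horizontal distance between blank_low and base_plate below 0.02 m and height (world z) of blank_low below 0.009 m and linear speed of blank_loose below 0.02 m/s and contact force between the fingers and blank_loose below 0.2 N), for 0.2 s.
2. the cap of the post nearer the pile is in the fingers and off the post (((horizontal distance between post_a and base_plate below 0.3 m and height (world z) of cap_a above 0.085 m and contact force between the fingers and cap_a above 1 N and contact force between cap_a and post_a below 0.1 N and contact force between cap_a and post_b below 0.1 N and angle between cap_a's own z axis and vertical below 0.35 rad and linear speed of cap_a below 0.03 m/s) or (horizontal distance between post_b and base_plate below 0.3 m and height (world z) of cap_b above 0.085 m and contact force between the fingers and cap_b above 1 N and contact force between cap_b and post_a below 0.1 N and contact force between cap_b and post_b below 0.1 N and angle between cap_b's own z axis and vertical below 0.35 rad and linear speed of cap_b below 0.03 m/s))), for 0.1 s.
At the end, for the whole second after the job is handed in: Three blanks in one pile on the base plate, each within 6 mm and 0.10 rad of the one below, let go; the cap of the post nearer the pile held in the fingers, rim over 85 mm above the bench, within 0.35 rad of upright, still (under 0.03 m/s), touching no post (all of step 1 and ((horizontal distance between post_a and base_plate below 0.3 m and height (world z) of cap_a above 0.085 m and contact force between the fingers and cap_a above 1 N and contact force between cap_a and post_a below 0.1 N and contact force between cap_a and post_b below 0.1 N and angle between cap_a's own z axis and vertical below 0.35 rad and linear speed of cap_a below 0.03 m/s) or (horizontal distance between post_b and base_plate below 0.3 m and height (world z) of cap_b above 0.085 m and contact force between the fingers and cap_b above 1 N and contact force between cap_b and post_a below 0.1 N and contact force between cap_b and post_b below 0.1 N and angle between cap_b's own z axis and vertical below 0.35 rad and linear speed of cap_b below 0.03 m/s))); the arm keeps its last pose, push and grip.
It fails at once if the other post's cap moved over 12 mm or turned over 0.35 rad ((horizontal distance between post_a and base_plate above 0.3 m and (distance of cap_a from where it was at the start of the episode above 0.012 m or angle between the x axis of cap_a and the x axis of post_a, either way round above 0.35 rad)) or (horizontal distance between post_b and base_plate above 0.3 m and (distance of cap_b from where it was at the start of the episode above 0.012 m or angle between the x axis of cap_b and the x axis of post_b, either way round above 0.35 rad))).
It fails at once if jar or screwdriver moved over 30 mm (distance of any of jar, screwdriver from where it was at the start of the episode above 0.03 m).
It fails at once if the vice touched with over 5 N (contact force between vice and the fingers above 5 N or contact force between vice and the arm above 5 N).
It also fails if it takes over 48 s, if anything falls off the work surface, if the arm or the gripper's body presses on something with over 40 N, if the wrist force passes 120 N, or if a joint passes its speed limit or range.

## Robot

A 7-joint arm with a two-finger parallel gripper is mounted at the origin on the work surface. World frame = base frame: x ahead of the robot, y to its left, z up, the work surface at z = 0. Lengths are in m, angles in rad, forces in N, time in s.
With the tool pointing down it reaches from about 0.4 to 0.9 m from the base axis. Payload 5.6 kg.
Tool frame: the origin (TCP) lies midway between the tips of the shut fingers; the grasp point (between the pads) lies 19 mm behind it; z points along the fingers, y is the line along which they close (so a half turn about z gives the same grasp; the last joint's range is limited). The gripper opens to 92 mm and grips with 3 to 60 N. Pads are 20 mm wide; open, the fingers measure 128 mm over their backs; the gripper's body (75 mm by 189 mm) begins 69 mm behind the grasp point.
Start: joints at [1.252, 0.468, -0.012, 1.603, 0.006, 1.071, -0.056], TCP at [0.177, -0.625, 0.215] pointing down, gripper open.
Joint ranges: [-2.53, 2.53], [-0.31, 2.02], [-1.57, 1.55], [0.28, 2.44], [-1.29, 4.43], [0.15, 1.84], [-2.92, 2.92]. Speed limits (rad/s): [2.57, 2.57, 3.14, 3.14, 3.14, 3.14, 3.14].

## Interface

Orientations are given as a 3x3 rotation matrix whose columns are the frame's x, y, z axes.
In Python, from station import env, effector, solver, viewer, workorder, search_frame, tip_of gives the robot as it stands. Calls block until the motion is done:
- env.reach(position, orientation): joint-space move of the TCP to a pose.
- env.movel(position, frame=None, rate=0.15): straight line of the TCP; frame=None keeps the orientation; rate is the mean speed in m/s.
- env.goto_joints(angles): joint-space move.
- effector.release() and effector.grasp(squeeze=None): open the fingers fully, or close them until they stop; squeeze is the grip in N (None keeps the last).
- env.pause(seconds).
- solver.inverse_kinematics(position, orientation): joint angles nearest the present ones, or None.
- env.sense(): the state.
- viewer.read_camera(name): name is "scene" or "top"; returns (picture, depth): 480x640x3 uint8, red, green, blue; 480x640 float32, m along the optical axis (not along the pixel's ray), 0 where there is no reading.
- viewer.camera_info(name): a dict with "intrinsics" (3x3 intrinsics, pixels), "dist_coeffs" ([k1, k2, p1, p2, k3] as OpenCV has them; the pictures are not rectified), "eye" and "rotation" of the camera in the world. Camera axes: x right, y up, looking along -z (the intrinsics and any distortion apply to the point x, -y, -z); pixel columns grow to the right and rows downward; lengths in m; the calibration is good to about 2 mm. A picture is of the moment at which its call begins. camera_info takes no time and is no camera call.
A pose or a line that the arm cannot do raises env.PlanningError and nothing moves.
- workorder.finish_job(): hands the job in; it is judged then, once.
Trained networks look in the newest picture that a camera, given by its name, has taken for a name from the list of things; names that differ only in an ending like _2 or _b are one class to them, and where a whole thing is asked for, a point or a joint stands for the part that bears it (a point fixed in the world has none). Each returns a list of dicts, best first, with "score" (0 to 1); they miss things now and then, are a little off and sometimes report something else, mostly with a low value. They report only what shows in the picture. A call takes as long as a camera call. They do not tell look-alikes from the thing itself.
- search_frame(camera, name): "at" ([x, y, z] in m, in world coordinates, good to about 4 mm: the middle of the surface that is visible of it).
- tip_of(camera, name): "at" ([x, y, z] in m, in world coordinates, good to about 4 mm: a listed point, or the origin of a listed thing).
The state is a dict: "t": time; "joint_positions": joint angles; "joint_velocities": joint speeds; "tau": joint torques, N m; "ee_pos": TCP position; "tcp_rot": TCP orientation; "wrist_force": force on the tool from outside, world axes, zero at the start; "moment": the same for the moment, N m; "gripper_width": finger opening in m; "grasp_force": force on a finger pad.
Only numpy, scipy, OpenCV 4.12 (cv2) and the standard library are available. Lean on these libraries where they do the work, as an engineer would, in place of code of your own. Each camera call takes 0.05 s, during which the arm holds its last target. There are 200 camera calls.

## Working session

There is one attempt and no reset: what is moved stays moved. The work goes in short steps, each a Python script; the robot and the scene stay as the last script left them, time stands still between calls to the robot, and variables do not carry over. Pictures are saved under pics/ and viewed, at most 10 in all, crops included, and the job is handed in when it is done.

```bash
mkdir -p pics; ls; cat > h.py <<'E'
import numpy as np, cv2
from station import env, effector, solver, viewer, workorder, search_frame, tip_of
def shot(cam,fn):
    p,d=viewer.read_camera(cam); cv2.imwrite('pics/'+fn+'.png',p[:,:,::-1]); np.savez('pics/'+fn,p=p,d=d); return p,d
def cloud(cam,d):
    i=viewer.camera_info(cam); K=np.array(i['intrinsics'],float); D=np.array(i['dist_coeffs'],float)
    v,u=np.mgrid[:d.shape[0],:d.shape[1]]
    n=cv2.undistortPoints(np.stack([u,v],-1).reshape(-1,1,2).astype(float),K,D).reshape(d.shape+(2,))
    c=np.stack([n[...,0]*d,-n[...,1]*d,-d],-1)
    return c@np.array(i['rotation']).T+np.array(i['eye'])
E
python3 - <<'E'
from h import *
for c in('top','scene'):
    shot(c,c+'0'); i=viewer.camera_info(c); print(c,np.round(i['eye'],3).tolist(),np.round(i['rotation'],2).tolist(),i['intrinsics'],i['dist_coeffs'])
    for n in('blank_loose','base_plate','post_a','cap_a','vice','jar','screwdriver'):
        print(n,[(np.round(r['at'],3).tolist(),round(r['score'],2)) for r in search_frame(c,n)])
print(env.sense())
E
```

```text
pics
top [0.366, -0.07, 1.108] [[-0.01, 0.98, -0.2], [-1.0, -0.01, -0.01], [-0.01, 0.2, 0.98]] [[543.85980515   0.         324.02506192]
 [  0.         543.85980515 244.68820291]
 [  0.           0.           1.        ]] [0.01126147 0.         0.         0.         0.        ]
blank_loose [([0.498, -0.022, 0.008], 0.88)]
base_plate [([0.447, 0.233, 0.007], 0.57)]
post_a [([0.607, -0.351, 0.013], 0.87), ([0.589, -0.216, 0.012], 0.86), ([0.593, -0.116, 0.013], 0.81), ([0.621, 0.161, 0.014], 0.78), ([0.715, -0.221, 0.01], 0.75), ([0.489, -0.374, 0.008], 0.73)]
cap_a [([0.601, -0.228, 0.066], 0.97), ([0.636, 0.165, 0.064], 0.93)]
vice [([0.465, -0.203, 0.046], 0.61)]
jar [([0.653, 0.018, 0.054], 0.6)]
screwdriver [([0.736, -0.031, 0.023], 0.86)]
scene [1.221, 0.328, 0.778] [[-0.5, -0.61, 0.62], [0.87, -0.35, 0.35], [-0.0, 0.71, 0.7]] [[512.61393898   0.         314.36275189]
 [  0.         512.61393898 238.25926477]
 [  0.           0.           1.        ]] [-0.04775183  0.          0.          0.          0.        ]
blank_loose [([0.507, -0.019, 0.01], 0.76), ([0.667, 0.026, 0.046], 
[... 598 characters left out ...]
]), 'joint_velocities': array([-0.00095208,  0.00051241, -0.00016302, -0.00134813, -0.0003911 ,
       -0.00162429,  0.00012283]), 'tau': array([-4.38967731e-05, -5.20361745e+01, -1.25765952e-02, -2.44045848e+01,
       -5.66997961e-02,  1.12651382e-02,  3.46927266e-05]), 'ee_pos': array([ 0.17693065, -0.62545201,  0.21462057]), 'tcp_rot': array([[ 9.62233907e-01,  2.72223996e-01, -6.72461468e-05],
       [ 2.72223992e-01, -9.62233908e-01, -6.06224706e-05],
       [-8.12094138e-05,  4.00269822e-05, -9.99999996e-01]]), 'wrist_force': array([ 0.52788335, -0.86856225,  0.34796472]), 'moment': array([ 0.00144635, -0.02421666,  0.02976794]), 'grasp_force': 0.0, 'gripper_width': 0.092053277039436}
```

View pics/top0.png

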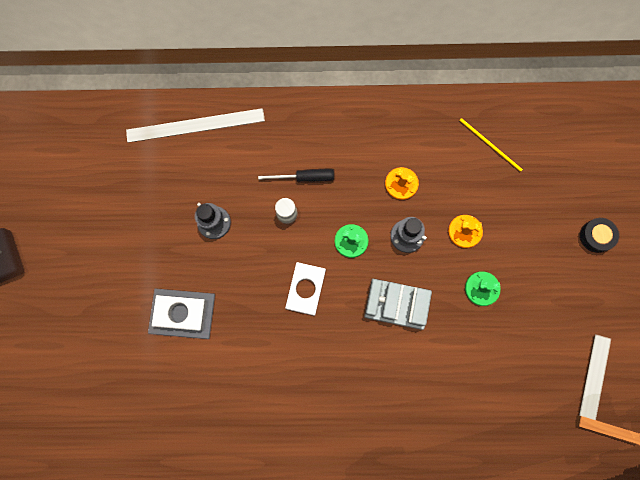

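View pics/scene0.png

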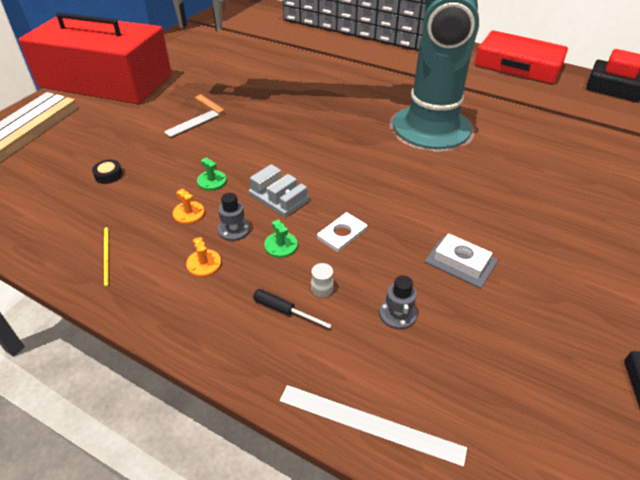

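The top view shows the loose blank at (306,289), the pile at (180,312) on its dark plate, and the nearer post with its cap knob at (207,213). The far post is at (408,235) and the vice at (398,304). The scene view agrees. Next I measure the poses by intersecting pixel rays with known heights.

```bash
cat >> h.py <<'E'
def onplane(cam,uv,z):
    i=viewer.camera_info(cam); K=np.array(i['intrinsics'],float); D=np.array(i['dist_coeffs'],float)
    n=cv2.undistortPoints(np.array(uv,float).reshape(-1,1,2),K,D).reshape(-1,2)
    r=np.c_[n[:,0],-n[:,1],-np.ones(len(n))]@np.array(i['rotation']).T; e=np.array(i['eye'])
    return (e+r*((z-e[2])/r[:,2])[:,None])[:,:2]
def blank(cam,p,d,near,z):
    """top face of blank: centre, long-axis angle, size, height by depth"""
    c=cloud(cam,d); m=(p.min(2)>165)&(np.hypot(c[...,0]-near[0],c[...,1]-near[1])<.08)&(abs(c[...,2]-z)<.007)
    cs,_=cv2.findContours(m.astype(np.uint8),cv2.RETR_EXTERNAL,cv2.CHAIN_APPROX_NONE)
    w=onplane(cam,max(cs,key=cv2.contourArea).reshape(-1,2),z)
    (x,y),(a,b),t=cv2.minAreaRect((w*1000).astype(np.float32)); t=np.radians(t)
    if b>a: a,b,t=b,a,t+np.pi/2
    t=(t+np.pi/2)%np.pi-np.pi/2
    return np.round([x/1000,y/1000,t,a,b,np.median(c[m][:,2])],4)
E
python3 - <<'E'
from h import *
for cam in('top','scene'):
    f=np.load(f'pics/{cam}0.npz'); p,d=f['p'],f['d']
    print(cam,'loose',blank(cam,p,d,(.5,-.02),.012),'mid',blank(cam,p,d,(.455,.233),.030))
    c=cloud(cam,d); hs=np.hypot(c[...,0]-.63,c[...,1]-.17)<.06
    print('bench z',np.median(c[...,2][np.hypot(c[...,0]-.5,c[...,1]-.1)<.03]))
    for nm,s,zl in(('knob',hs&(c[...,2]>.088),.095),('skirt',hs&(c[...,2]>.06)&(c[...,2]<.07),.065)):
        q=c[s]; 
        if len(q)==0: print(nm,'none');continue
        uv=np.argwhere(s)[:,::-1]; w=onplane(cam,uv,zl); (ce,r)=cv2.minEnclosingCircle((w*1000).astype(np.float32)); print(nm,len(q),ce,r,q.mean(0),q[:,2].max())
    print([ (np.round(r['at'],3).tolist(),round(r['score'],2)) for n in ('post_a','cap_a','blank_loose','blank_mid','base_plate') for r in tip_of(cam,n)])
E
python3 -c "
import cv2,numpy as np
a=cv2.imread('pics/top0.png')[180:350,130:340];b=cv2.imread('pics/scene0.png')[200:340,310:510]
cv2.imwrite('pics/crop.png',np.vstack([cv2.resize(a,(630,340))[:, :],cv2.resize(b,(630,255))])[:595])"
```

```text
top loose [ 4.99100e-01 -2.07000e-02 -2.38900e-01  9.62612e+01  6.00164e+01
  1.13000e-02] mid [4.52300e-01 2.31900e-01 1.46920e+00 9.73841e+01 5.99034e+01 2.92000e-02]
bench z -0.0006146590237241512
knob 218 (639.1268310546875, 171.27447509765625) 16.618284225463867 [0.63962236 0.17180246 0.09379723] 0.09920999214768411
skirt 258 (641.7841796875, 174.8524932861328) 29.426177978515625 [0.63547612 0.16805814 0.06437208] 0.06953883089954993
[([0.599, -0.116, 0.001], 0.92), ([0.491, -0.379, 0.0], 0.87), ([0.721, -0.224, -0.0], 0.85), ([0.64, 0.173, 0.002], 0.71), ([0.606, -0.234, 0.002], 0.64), ([0.616, -0.354, 0.001], 0.64), ([0.641, 0.171, 0.039], 0.95), ([0.605, -0.231, 0.045], 0.66), ([0.458, 0.228, 0.003], 0.66), ([0.452, 0.23, 0.017], 0.72), ([0.449, 0.234, 0.002], 0.76)]
scene loose [ 4.99100e-01 -1.96000e-02 -2.38300e-01  9.92338e+01  6.10581e+01
  1.34000e-02] mid [4.51400e-01 2.32500e-01 1.47910e+00 9.80232e+01 6.30004e+01 3.16000e-02]
bench z 0.00146136754711379
knob 253 (643.4722290039062, 174.18212890625) 19.358009338378906 [0.64374864 0.17364573 0.0955114 ] 0.09968972710156476
skirt 313 (645.9526977539062, 174.9688262939453) 30.603351593017578 [0.65132345 0.17678662 0.06563021] 0.06991261203428634
[([0.607, -0.236, -0.001], 0.96), ([0.596, -0.115, -0.004], 0.82), ([0.496, -0.382, -0.001], 0.72), ([0.643, 0.176, -0.004], 0.68), ([0.718, -0.221, 0.003], 0.56), ([0.642, 0.169, 0.04], 0.92), ([0.604, -0.228, 0.04], 0.72), ([0.499, -0.022, 0.0], 0.88), ([0.451, 0.234, 0.021], 0.94), ([0.447, 0.232, -0.003], 0.64)]
```

View pics/crop.png

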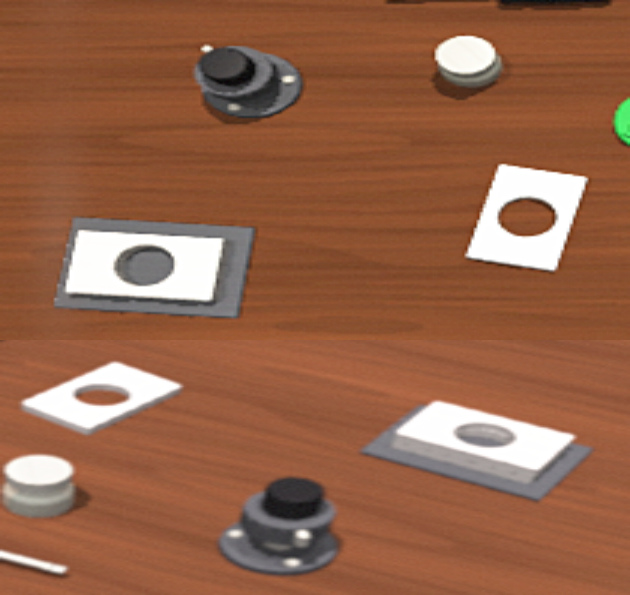

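Three views agree: loose blank at (0.499,-0.020) with its long axis at -0.239 rad, pile at (0.452,0.232) at 1.474 rad, and cap axis near (0.641,0.172). I check which yaws the IK allows, then fetch the blank.

```bash
cat >> h.py <<'E'
def R(a): return np.array([[np.cos(a),np.sin(a),0],[np.sin(a),-np.cos(a),0],[0,0,-1.]])
def st(s=''):
    q=env.sense(); print(s,'t%.1f'%q['t'],np.round(q['ee_pos'],4),'yaw %.3f'%np.arctan2(q['tcp_rot'][1,0],q['tcp_rot'][0,0]),'F',np.round(q['wrist_force'],1),'M',np.round(q['moment'],2),'w %.4f g %.1f'%(q['gripper_width'],q['grasp_force']),'j7 %.2f'%q['joint_positions'][6]); return q
E
python3 - <<'E'
from h import *
L=(.499,-.020);T=(.452,.232)
for nm,p,al in(('L',(*L,.003),(-.239,-.239+np.pi)),('T',(*T,.034),(1.474,1.474-np.pi)),('C',(.641,.172,.068),np.arange(-3,3.2,.5))):
    for a in al:
        q=solver.inverse_kinematics(np.array(p),R(a)); print(nm,round(a,2),None if q is None else np.round(q,2).tolist())
a=-.239
env.reach(np.array([*L,.12]),R(a)); st('above')
env.movel(np.array([*L,.004]),rate=.1); st('down')
effector.grasp(25); st('grip')
E
```

```text
L -0.24 [0.18, 0.57, -0.25, 2.08, 0.28, 0.52, -2.08]
L 2.9 [0.48, 0.66, -0.62, 2.06, 0.66, 0.62, 0.73]
T 1.47 [0.08, 0.66, -0.78, 2.03, 0.7, 0.74, -1.24]
T -1.67 [0.39, 1.08, -1.34, 2.01, 1.2, 1.17, 1.56]
C -3.0 [0.17, 0.79, -0.72, 1.63, 0.61, 0.96, 0.95]
C -2.5 [0.37, 1.0, -1.12, 1.62, 0.97, 1.17, 1.23]
C -2.0 [0.44, 1.17, -1.34, 1.61, 1.17, 1.34, 1.64]
C -1.5 [0.44, 1.17, -1.34, 1.61, 1.17, 1.34, 2.14]
C -1.0 [-0.9, 0.83, 0.88, 1.71, -0.75, 0.98, -2.3]
C -0.5 [-0.06, 0.69, -0.36, 1.65, 0.3, 0.86, -2.61]
C 0.0 [0.02, 0.72, -0.48, 1.64, 0.4, 0.88, -2.19]
C 0.5 [0.11, 0.76, -0.62, 1.63, 0.52, 0.92, -1.77]
C 1.0 [0.19, 0.81, -0.76, 1.63, 0.64, 0.97, -1.36]
C 1.5 [0.18, 0.79, -0.73, 1.63, 0.62, 0.96, -0.84]
C 2.0 [0.15, 0.78, -0.68, 1.63, 0.57, 0.94, -0.31]
C 2.5 [0.15, 0.78, -0.69, 1.63, 0.59, 0.95, 0.18]
C 3.0 [0.17, 0.79, -0.71, 1.63, 0.6, 0.96, 0.67]
above t3.8 [ 0.4992 -0.0208  0.1201] yaw -0.240 F [ 0.7 -0.2 -0.4] M [ 0.06 -0.02 -0.01] w 0.0918 g 0.0 j7 -2.04
down t5.1 [ 0.4995 -0.02    0.0045] yaw -0.239 F [ 0.4 -0.3 -0.3] M [ 0.06  0.02 -0.01] w 0.0921 g 0.0 j7 -2.15
grip t5.7 [ 0.4991 -0.02    0.0042] yaw -0.239 F [-1.  -0.6  1.7] M [ 0.08  0.06 -0.01] w 0.0599 g 25.0 j7 -2.15
```

```bash
python3 - <<'E'
from h import *
T=(.452,.232)
env.movel(np.array([.499,-.020,.14]),rate=.2); st('lift')
env.reach(np.array([*T,.14]),R(1.474)); st('over')
env.movel(np.array([*T,.060]),rate=.15)
env.movel(np.array([*T,.0362]),rate=.04); q=st('low')
z=.0362
f0=q['wrist_force'][2]
while z>.0325 and env.sense()['wrist_force'][2]-f0<3:
    z-=.0007; env.movel(np.array([*T,z]),rate=.02)
st('touch')
effector.release(); st('open')
env.movel(np.array([*T,.16]),rate=.2); 
env.reach(np.array([.55,.0,.22]),R(1.474)); st('away')
for cam in('top','scene'):
    p,d=shot(cam,cam+'1'); print(cam,blank(cam,p,d,T,.042))
    print([ (n,np.round(r['at'],3).tolist(),round(r['score'],2)) for n in ('cap_a',) for r in tip_of(cam,n)])
E
python3 -c "
import cv2,numpy as np
a=cv2.imread('pics/top1.png')[180:350,130:340];b=cv2.imread('pics/scene1.png')[200:340,310:510]
cv2.imwrite('pics/crop1.png',np.vstack([cv2.resize(a,(630,340))[:, :],cv2.resize(b,(630,255))])[:595])"
```

```text
lift t6.5 [ 0.498  -0.0202  0.139 ] yaw -0.239 F [ 0.5  0.4 -2.6] M [ 0.02 -0.   -0.07] w 0.0595 g 25.0 j7 -2.03
over t7.5 [0.4521 0.2306 0.139 ] yaw 1.471 F [-0.3 -0.6 -2. ] M [-0.07 -0.09  0.03] w 0.0593 g 25.0 j7 -1.05
low t8.9 [0.452  0.2322 0.0362] yaw 1.474 F [ 0.1  0.6 -1.7] M [ 0.   -0.08 -0.03] w 0.0601 g 25.0 j7 -1.19
touch t9.9 [0.4521 0.2321 0.0341] yaw 1.474 F [-2.  -2.2  7.5] M [-0.37  0.42 -0.03] w 0.0595 g 25.0 j7 -1.19
open t10.6 [0.452  0.232  0.0333] yaw 1.474 F [ 1.  -0.  -0.7] M [-0.05 -0.02  0.01] w 0.0920 g 0.0 j7 -1.19
away t12.3 [0.5492 0.0018 0.2194] yaw 1.476 F [0.1 0.5 0. ] M [-0.02 -0.08 -0.04] w 0.0920 g 0.0 j7 -0.50
top [4.52700e-01 2.30800e-01 1.47300e+00 9.76414e+01 5.99118e+01 4.12000e-02]
[('cap_a', [0.643, 0.172, 0.041], 0.91), ('cap_a', [0.606, -0.228, 0.044], 0.8), ('cap_a', [0.636, 0.175, 0.002], 0.27)]
scene [4.51900e-01 2.31600e-01 1.48220e+00 9.83826e+01 6.28915e+01 4.37000e-02]
[('cap_a', [0.643, 0.171, 0.04], 0.96), ('cap_a', [0.606, -0.229, 0.041], 0.59)]
```

View pics/crop1.png

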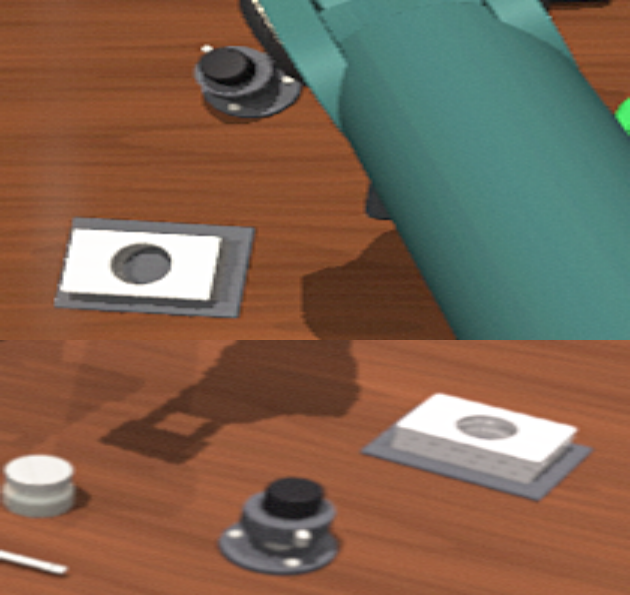

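The blank sits flat and square on the pile, within about 1.5 mm and 0.01 rad, and the cap is untouched at about (0.642,0.172). Next I grip the knob and feel which way it turns, moving joint 7 only.

```bash
cat >> h.py <<'E'
def turn(d):
    j=np.array(env.sense()['joint_positions'],float); j[6]+=d; env.goto_joints(j)
E
python3 - <<'E'
from h import *
C=(.642,.172)
env.reach(np.array([*C,.16]),R(1.6)); 
env.movel(np.array([*C,.070]),rate=.12); st('at')
effector.grasp(35); q=st('grip')
j0=np.array(q['joint_positions'])
for d in(.1,.2,.3,0,-.1,-.2,-.3):
    j=j0.copy(); j[6]+=d; env.goto_joints(j); st(d)
    if abs(env.sense()['moment'][2])>1.5: break
E
```

```text
at t14.3 [0.6425 0.1723 0.0708] yaw 1.600 F [ 0.7 -0.  -0.6] M [-0.02 -0.06  0.02] w 0.0920 g 0.0 j7 -0.76
grip t15.2 [0.6419 0.172  0.07  ] yaw 1.600 F [-0.2 -0.8  0.6] M [-0.07  0.08  0.02] w 0.0312 g 35.0 j7 -0.76
0.1 t15.5 [0.6419 0.172  0.07  ] yaw 1.697 F [-0.2  0.2 -0. ] M [ 0.02 -0.09 -0.04] w 0.0309 g 35.0 j7 -0.66
0.2 t15.7 [0.6419 0.172  0.0699] yaw 1.796 F [-0.3  0.7  1. ] M [-0.01 -0.07 -0.04] w 0.0312 g 35.0 j7 -0.56
0.3 t16.0 [0.6419 0.172  0.07  ] yaw 1.895 F [0.7 1.  0.4] M [-0.   -0.1   0.02] w 0.0314 g 35.0 j7 -0.46
0 t16.4 [0.642  0.1719 0.07  ] yaw 1.601 F [-0.2 -0.9  0. ] M [ 0.01 -0.06 -0.04] w 0.0311 g 35.0 j7 -0.76
-0.1 t16.6 [0.6418 0.1722 0.07  ] yaw 1.504 F [-0.2  0.3 -0.4] M [ 0.04 -0.01  0.1 ] w 0.0314 g 35.0 j7 -0.86
-0.2 t16.9 [0.6417 0.172  0.07  ] yaw 1.405 F [-0.2  0.6  0.5] M [-0.1   0.09  0.5 ] w 0.0311 g 35.0 j7 -0.95
-0.3 t17.1 [0.6417 0.1719 0.07  ] yaw 1.305 F [-1.5 -1.3  2.1] M [-0.16  0.26  0.58] w 0.0309 g 35.0 j7 -1.05
```

Positive (counter-clockwise) turned freely, with no moment. Negative hit a stop at 0.5 Nm, so the cap loosens counter-clockwise. I turn it 1.6 rad that way and lift.

```bash
python3 - <<'E'
from h import *
for _ in range(2): turn(.8); q=st('turn')
p=np.array(q['ee_pos'])
env.movel(p+[0,0,.006],rate=.03); q=st('lift6')
if abs(q['wrist_force'][2])<12:
    env.movel(p+[0,0,.075],rate=.06); st('up')
    env.pause(.3); st('hold')
    for cam in('scene',):
        pc,d=shot(cam,cam+'2')
        print([(np.round(r['at'],3).tolist(),round(r['score'],2)) for r in tip_of(cam,'cap_a')]); print(blank(cam,pc,d,(.452,.232),.042))
E
```

```text
turn t17.9 [0.6421 0.1718 0.0701] yaw 2.104 F [ 0.6 -0.2 -0.8] M [-0.08 -0.26 -0.01] w 0.0314 g 35.0 j7 -0.25
turn t18.7 [0.642  0.1718 0.07  ] yaw 2.902 F [-0.1 -0.5 -0.7] M [ 0.03 -0.17 -0.06] w 0.0318 g 35.0 j7 0.54
lift6 t19.0 [0.6421 0.1719 0.0762] yaw 2.904 F [ 0.3 -0.7 -0.9] M [ 0.04 -0.11  0.01] w 0.0310 g 35.0 j7 0.55
up t20.3 [0.6417 0.1717 0.1445] yaw 2.904 F [-0.   0.8 -1.5] M [ 0.04 -0.08 -0.01] w 0.0317 g 35.0 j7 0.59
hold t20.6 [0.642  0.1718 0.1448] yaw 2.904 F [-0.3  0.  -1.5] M [-0.03 -0.24  0.05] w 0.0309 g 35.0 j7 0.59
[([0.604, -0.229, 0.037], 0.84), ([0.642, 0.171, 0.112], 0.57), ([0.464, -0.211, 0.001], 0.25)]
[ 4.52900e-01  2.58000e-01 -1.82800e-01  6.27219e+01  4.91181e+01
  4.37000e-02]
```

View pics/scene2.png

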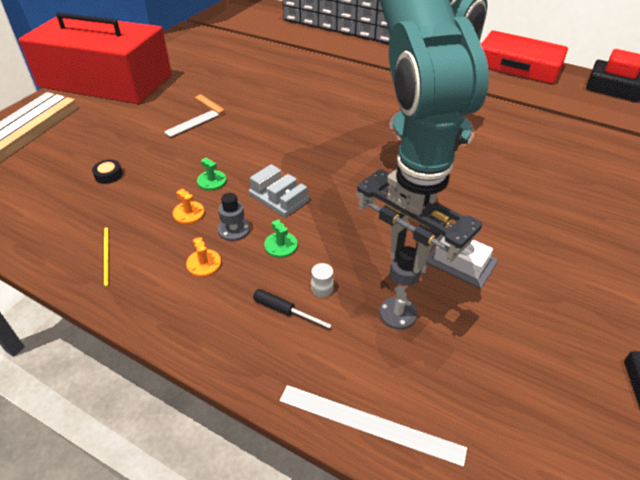

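The cap is held upright at (405,265), rim about 112 mm high and clear of the bare post at (398,310). The pile, partly hidden at (465,255), and everything else are in place, so I hand in.

```bash
python3 -c "
from h import *
st(); print(workorder.finish_job())"
```

```text
t20.7 [0.642  0.1719 0.1449] yaw 2.904 F [-0.3 -0.4 -0.5] M [ 0.05 -0.13  0.01] w 0.0311 g 35.0 j7 0.59
the job is handed in; nothing more can be done
None
```

I laid the loose blank squarely on the pile and let go, unscrewed the nearer post's cap counter-clockwise and held it upright about 112 mm up, then handed the job in at 20.7 s; no verdict came back.

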